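# Draw the red bolt under the heat guard with the hooked rod

## Robot

A 6-joint arm with a two-finger parallel gripper is mounted at the origin on the work surface. World frame = base frame: x ahead of the robot, y to its left, z up, the work surface at z = 0. Lengths are in mm, angles in degrees, forces in N, time in s.
With the tool pointing down it reaches from about 300 to 850 mm from the base axis. Payload 4.2 kg.
Tool frame: the origin (TCP) lies midway between the tips of the shut fingers; the grasp point (between the pads) lies 19 mm behind it; z points along the fingers, y is the line along which they close (so a half turn about z gives the same grasp; the last joint's range is limited). The gripper opens to 91 mm and grips with 3 to 60 N. Pads are 32 mm wide; open, the fingers measure 118 mm over their backs; the gripper's body (76 mm by 178 mm) begins 60 mm behind the grasp point.
Start: joints at [-70.474, 18.312, 89.639, -0, 72.044, -1.146], TCP at [202.992, -537.994, 213.976] pointing down, gripper open.
Joint ranges: [-177.97, 177.97], [-48.28, 115.42], [12.27, 149.76], [-77.06, 257.06], [2.81, 150.46], [-146.56, 146.56]. Speed limits (degrees/s): [147.25, 147.25, 180, 180, 180, 180].

## Interface

Orientations are given as [roll, pitch, yaw] about the fixed x, y, z axes, in that order (R = Rz(yaw) Ry(pitch) Rx(roll)).
In Python, from workcell import env, grab_frame, camera_model gives the robot as it stands (env), with the cameras as plain functions.
- The arm moves only by the tool inch_along, called after "Request:" as name([rows], argument=value, ...), one row to a line, values as JSON. Schema: {"type":"object","properties":{"offsets":{"type":"array","items":{"type":"array","prefixItems":[{"type":"array","items":{"type":"number"},"minItems":3,"maxItems":3},{"type":"array","items":{"type":"number"},"minItems":3,"maxItems":3}],"minItems":2,"maxItems":2},"minItems":1,"maxItems":8},"aperture":{"type":"number"},"clamp_n":{"type":"number"},"only":{"type":"string"},"quiet":{"type":"boolean"},"lines":{"type":"string"}},"required":["offsets"],"additionalProperties":false}. offsets is a list of rows, 1 to 8 of them, each written [[dx, dy, dz], [rx, ry, rz]]: dx, dy, dz in shares of the most that a row can go, 1 being 50 mm, then a rotation vector rx, ry, rz in a scale on which 1.0 is 360 degrees; each row shifts and turns the commanded pose from where the row before left it, along the tool's axes as they then stand; what a row does not reach is not made up. A row lasts 1/10 s, in which the tool goes at most 50 mm and 8.59 degrees, less where a joint would pass 70% of its speed; a pose out of reach is approached as far as the arm can. aperture is the finger opening in mm, set as the call begins (left out keeps the last). The fingers move at their own pace and stop on an object; clamp_n is the grip in N (left out, the last holds). Time passes only in rows, so rows that do not move let the fingers close. The tool returns the time, the measured TCP pose, the force, the opening and the grip force at its end. only (a regular expression) keeps the lines of the reply that match it, lines (a string "A,B") keeps lines A to B, and quiet returns only ok. Shift and turn numbers lie between -1 and 1, and a call with a number outside is refused. Input that does not fit is refused with a message, and nothing moves.
- env.state(): the state, without advancing time (a new reading comes with each control period).
- grab_frame(name): name is "side" or "top"; returns the picture (400x640x3 uint8, blue, green, red); there is no depth.
- camera_model(name): a dict with "fx", "fy", "cx", "cy" (pixels), "D" ([k1, k2, p1, p2, k3] as OpenCV has them; the pictures are not rectified), "T" (4x4, takes a point from camera to world coordinates). Camera axes: x right, y up, looking along -z (the intrinsics and any distortion apply to the point x, -y, -z); pixel columns grow to the right and rows downward; lengths in mm; the calibration is good to about 2 mm. A picture is of the moment at which its call begins. camera_model takes no time and is no camera call.
- env.job_done(): hands the job in; it is judged then, once.
The state is a dict: "time_s": time; "qpos": joint angles; "qvel": joint speeds; "effort": joint torques, N m; "ee_pos": TCP position; "ee_rot": TCP orientation; "force": force on the tool from outside, world axes, zero at the start; "torque": the same for the moment, N m; "gripper_width": finger opening in mm; "gripper_force": force on a finger pad.
Only numpy, scipy, OpenCV 4.12 (cv2) and the standard library are available. Lean on these libraries where they do the work, as an engineer would, in place of code of your own. Each camera call takes 0.05 s, during which the arm holds its last target. There are 200 camera calls.

## Task

The heated sample block is behind its bar guard, too hot to reach into by hand. Take the yellow-handled hooked rod, reach in with it and pull the red-knobbed bolt fully open, towards you, until it meets its stop; leave the blue-knobbed bolt as it is and do not touch either knob with the gripper. Then lay the rod back down flat with its handle on the grey mat and let go.

Things in the scene. Friction and masses are not known exactly. Their poses are not given: they have to be found in the camera images.
- hook_rod: Loose hooked rod, 0.16 kg, flat on the mat. Yellow handle: x -65 to 35 mm, 24 wide (y), 30 high. From it an 8 mm aluminium rod runs along +x, axis 15 mm above the underside, to x = 170, then bends square to the left: a level leg of 8 mm bar along +y, tip 36 mm from the rod's axis. Origin: underside of the handle, below the centre of mass, where to grip it across y from above.
- red_knob: Bolt to open: post 10 mm thick, 40 mm high, with a red ball of 24 mm on top (centre 45 mm above the origin). Origin: foot of the post, on the bolt's axis, 61 mm above the bench. x points along the bolt, away from the robot (yaw within 0.2 rad), z up. Slides up to 50 mm along its -x to open (starts 0 to 8 mm open); about 3 N; stays where left.
- blue_knob: To be left alone: post 10 mm thick, 40 mm high, with a blue ball of 24 mm on top (centre 45 mm above the origin). Origin: foot of the post, on the bolt's axis, 61 mm above the bench. x points along the bolt, away from the robot (yaw within 0.2 rad), z up.
- guard: Fixed white block 170 deep (x), 300 wide (y), 40 high, with a bar cage. The front (-x, to the robot) is open from the block up to the roof bars (136 mm above the bench). Side bars at y = +-144 mm. Knob posts at y = +55 and -55 mm (either colour); shut at x = +3, open at its stop at x = -47 mm. All else inside is lower than 75 mm. Origin: centre of its underside.
- mat: Grey mat fixed on the bench, 200 (x) by 160 (y) by 3 mm thick. Origin: centre of its underside, on the bench; its upper face is 3 mm above.

How it is judged:
By the outcome, as a careful person would: the job done as asked, in the order asked, and still so for the second after the job is handed in, with the robot touching nothing.
It also fails if it takes over 59 s, if anything falls off the work surface, if the arm or the gripper's body presses on something with over 40 N, if the wrist force passes 120 N, or if a joint passes its speed limit or range.

## Working session

There is one attempt and no reset: what is moved stays moved. The work goes in short steps, Python scripts to look and compute and a tool call to move; the robot and the scene stay as the last step left them, time stands still between calls to the robot, and variables do not carry over. Pictures are saved under pics/ and viewed, at most 10 in all, crops included, and the job is handed in when it is done.

```bash
ls; mkdir -p pics; python3 - <<'E'
from workcell import env, grab_frame, camera_model
import cv2
for n in("side","top"):
    cv2.imwrite(f"pics/{n}0.png",grab_frame(n))
    m=camera_model(n);print(n,m)
print(env.state())
E
```

```text
pics
workcell.py
side {'fx': 387.82042511234243, 'fy': 387.82042511234243, 'cx': 323.2519558447228, 'cy': 192.59263636958727, 'D': array([-0.08692707,  0.        ,  0.        ,  0.        ,  0.        ]), 'T': array([[-9.55718536e-01,  1.78811150e-01, -2.33727732e-01,
         3.94805065e+02],
       [-2.94273123e-01, -5.74416524e-01,  7.63838325e-01,
         6.27980366e+02],
       [ 2.32573797e-03,  7.98794235e-01,  6.01599835e-01,
         5.94801222e+02],
       [ 0.00000000e+00,  0.00000000e+00,  0.00000000e+00,
         1.00000000e+00]])}
top {'fx': 405.66440566197906, 'fy': 405.66440566197906, 'cx': 319.65650552677954, 'cy': 196.02675667835226, 'D': array([-0.08479587,  0.        ,  0.        ,  0.        ,  0.        ]), 'T': array([[-2.16083188e-02,  9.91400668e-01, -1.29065086e-01,
         4.93465469e+02],
       [-9.99690525e-01, -2.30175009e-02, -9.43658939e-03,
        -5.54665526e+01],
       [-1.23261968e-02,  1.28821235e-01,  9.91591223e-01,
         8.30238040e+02],
       [ 0.00000000e+00,  0.00000000e+00,  0.00000000e+00,
         1.00000000e+00]])}
{'time_s': 0.1, 'qpos': array([-7.04725029e+01,  1.83463887e+01,  8.96999448e+01,  1.38111048e-04,
        7.20450573e+01, -1.14537631e+00]), 'qvel': array([ 0.01912895, -0.08519235, -0.1734719 ,  0.03304044,  0.01208045,
        0.05484189]), 'effort': array([-2.17443164e-05, -4.13333023e+01, -2.32511312e+01,  7.29391607e-02,
        4.22682264e-02, -6.31505873e-05]), 'ee_pos': array([ 202.84436868, -537.53561995,  213.21671786]), 'ee_rot': array([-1.79908630e+02, -1.95812394e-03,  2.06728292e+01]), 'force': array([-0.80573345,  0.13167876,  0.71504201]), 'torque': array([0.01503067, 0.02249272, 0.02385692]), 'gripper_force': 0.0, 'gripper_width': 91.33334355456113}
```

View pics/side0.png

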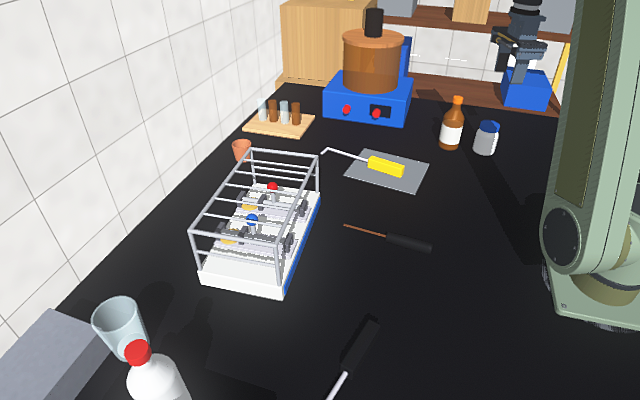

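View pics/top0.png

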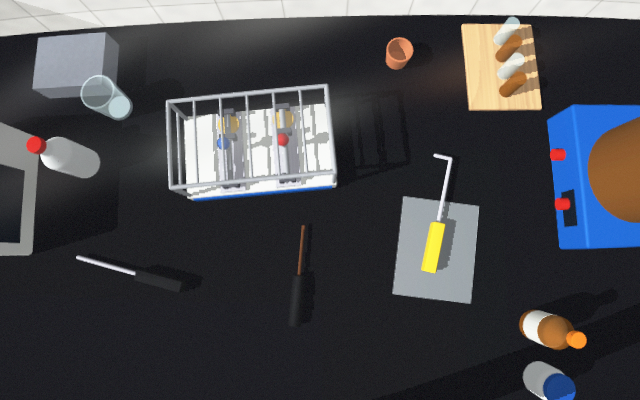

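The side view shows the guard with the red ball at about (272,187), the blue at (252,219), and the yellow handle at (386,166) on the mat. The top view shows red at (283,140), blue at (222,143), the handle at (433,247) and the hook tip at (435,155). I'll enlarge both.

```bash
python3 - <<'E'
import cv2
a=cv2.imread("pics/top0.png")[80:310,160:490];cv2.imwrite("pics/topc.png",cv2.resize(a,None,fx=2.4,fy=2.4,interpolation=cv2.INTER_CUBIC))
a=cv2.imread("pics/side0.png")[140:300,190:440];cv2.imwrite("pics/sidec.png",cv2.resize(a,None,fx=3.2,fy=3.2,interpolation=cv2.INTER_CUBIC))
E
```

```text
(no output)
```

View pics/topc.png

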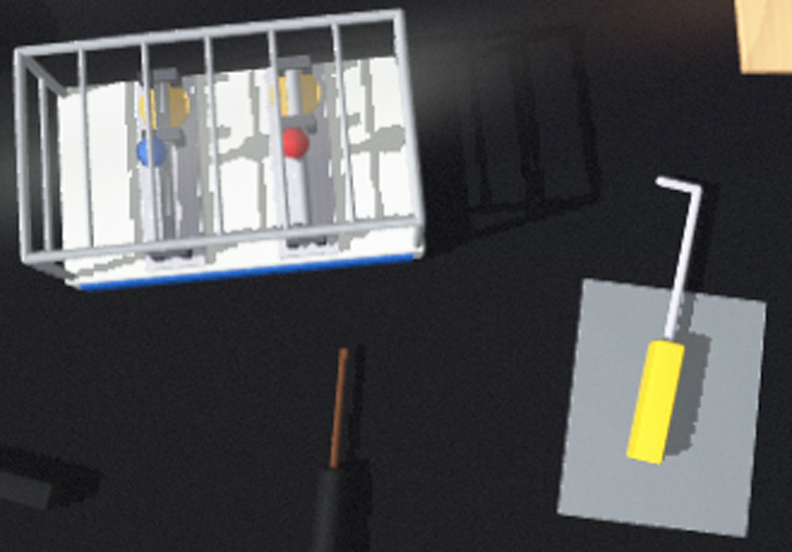

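View pics/sidec.png

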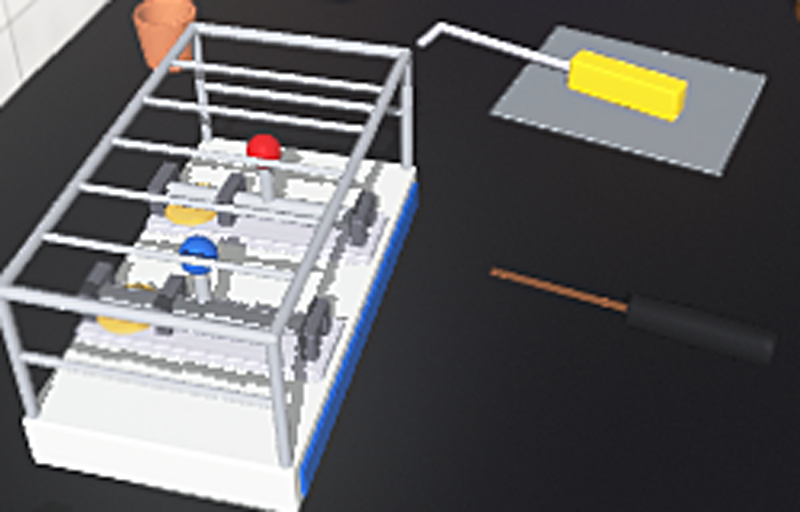

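Top crop: red ball (294,143), blue (150,151), rod elbow (697,189), tip (658,181), junction with the handle (668,340). Side crop: red (263,148), blue (198,255), elbow (440,26), tip (422,43), junction (570,66). I'll triangulate these, plus the mat corners and the guard's front roof corners.

```bash
cat > h.py <<'E'
import numpy as np, cv2
from workcell import env, grab_frame, camera_model
F=np.diag([1,-1,-1.])
def ray(n,u,v):
    m=camera_model(n);K=np.array([[m["fx"],0,m["cx"]],[0,m["fy"],m["cy"]],[0,0,1]])
    p=cv2.undistortPoints(np.array([[[u,v]]],float),K,m["D"])[0,0]
    d=m["T"][:3,:3]@F@np.array([p[0],p[1],1]);return m["T"][:3,3],d/np.linalg.norm(d)
def tri(t,s):
    (a,d),(b,e)=ray("top",*t),ray("side",*s)
    k=np.linalg.lstsq(np.c_[d,-e],b-a,rcond=None)[0]
    p,q=a+k[0]*d,b+k[1]*e;return (p+q)/2,np.linalg.norm(p-q)
def onz(n,u,v,z):
    a,d=ray(n,u,v);return a+d*(z-a[2])/d[2]
def T(u,v):return ((u+.5)/2.4-.5+160,(v+.5)/2.4-.5+80)
def S(u,v):return ((u+.5)/3.2-.5+190,(v+.5)/3.2-.5+140)
E
python3 - <<'E'
from h import *
np.set_printoptions(precision=1,suppress=True)
for n,t,s in [("red",(294,143),(263,148)),("blue",(150,151),(198,255)),("elbow",(697,189),(440,26)),("tip",(658,181),(422,43)),("junc",(668,340),(570,66)),
 ("roofR",(422,222),(410,52)),("roofL",(24,262),(278,338)),("roofBR",(402,13),(197,27)),("roofBL",(18,50),(5,290)),
 ("matFL",(584,280),(492,112)),("matFR",(766,302),(557,27)),("matNR",(746,536),(766,75)),("matNL",(558,513),(720,174))]:
    print(n,*tri(T(*t),S(*s)))
print("handle top corners z33",[onz("top",*T(*p),33)[:2] for p in [(652,341),(684,344),(661,463),(628,458)]])
print("axis z18", [onz("top",*T(*p),18)[:2] for p in [(697,189),(658,181),(668,336)]])
print("side axis z18", [onz("side",*S(*p),18)[:2] for p in [(440,26),(422,43),(570,66)]])
print("block front bottom",[onz("top",*T(*p),0)[:2] for p in [(80,290),(415,258)]])
print("balls z106",[onz("top",*T(294,143),106),onz("side",*S(263,148),106),onz("top",*T(150,151),106),onz("side",*S(198,255),106)])
E
```

```text
red [695.5  18.3 106.6] 2.149708830566835
blue [691.6 129.6 105.5] 0.023775664551012373
elbow [ 671.9 -317.8   16.8] 1.5535754845777203
tip [ 679.1 -284.5   16.7] 0.751689690105618
junc [ 543.4 -284.5   18. ] 2.223769733238857
roofR [624.  -77.4 139.1] 0.6838972091185127
roofL [602.1 212.8 140.8] 0.41976879169924597
roofBR [783.4 -67.  137.7] 1.4588071726880347
roofBL [761.9 222.5 139.6] 4.4077027816119445
matFL [ 596.9 -219.6    1. ] 0.4155178532516808
matFR [ 574.6 -377.6   -0.5] 1.157112732466034
matNR [ 377.5 -346.8    2.9] 1.5742283002607105
matNL [ 401.  -189.     1.3] 0.7691898498542739
handle top corners z33 [array([ 540.9, -267.1]), array([ 537.7, -293.6]), array([ 441.7, -269.4]), array([ 446.5, -242.6])]
axis z18 [array([ 670.8, -317.6]), array([ 678.5, -284.2]), array([ 545.6, -284.8])]
side axis z18 [array([ 672.1, -316. ]), array([ 678.9, -282.5]), array([ 544.5, -284.3])]
block front bottom [array([598.2, 216.8]), array([619.3, -74.8])]
balls z106 [array([694.6,  18.1, 106. ]), array([697.1,  17.4, 106. ]), array([691.5, 129.5, 106. ]), array([691.3, 130.1, 106. ])]
```

```bash
cat >> h.py <<'E'
from scipy.spatial.transform import Rotation as Rn
def delta(x,y,z,yaw):
    s=env.state();R=Rn.from_euler("xyz",s["ee_rot"],degrees=True);G=Rn.from_euler("xyz",[180,0,yaw],degrees=True)
    d=np.array([x,y,z])-s["ee_pos"]
    print("t",round(s["time_s"],2),"rot first",(R.inv()*G).as_rotvec(degrees=True).round(2),"then d",G.inv().apply(d).round(1),"| d in current axes",R.inv().apply(d).round(1),"F",s["force"].round(1))
E
python3 -c "
from h import *
delta(505,-272,213,-14);delta(505,-272,7,-14)
print(tri((565,339),(489,124)),tri((577,341),(457,98)))"
```

```text
t 0.1 rot first [-9.000e-02  3.000e-02  3.467e+01] then d [ 2.289e+02 -3.307e+02  2.000e-01] | d in current axes [ 376.4 -141.8    0.5] F [-0.8  0.1  0.7]
t 0.1 rot first [-9.000e-02  3.000e-02  3.467e+01] then d [ 228.9 -330.7  206.2] | d in current axes [ 376.4 -141.4  206.5] F [-0.8  0.1  0.7]
(array([ 266.03086696, -507.131417  ,   66.69944406]), np.float64(86.87488008750918)) (array([ 330.23637596, -472.16609819,  156.56501744]), np.float64(5.2911898450335775))
```

Units first: shifts go in shares of 50 mm and turns go in shares of 360 degrees. So 45 mm is 0.9, -17 mm is -0.34.

Request:
inch_along([
  [[0.9, -0.34, 0], [0, 0, 0]],
  [[0.9, -0.34, 0], [0, 0, 0]],
  [[0.9, -0.34, 0], [0, 0, 0]],
  [[0.9, -0.34, 0], [0, 0, 0]],
  [[0.9, -0.34, 0], [0, 0, 0]],
  [[0.9, -0.34, 0], [0, 0, 0]],
  [[0.9, -0.34, 0], [0, 0, 0]],
  [[0.9, -0.34, 0], [0, 0, 0]],
], aperture=70, clamp_n=40)

```text
time_s: 0.9
ee_pos: [492.8, -282.0, 213.7]
ee_rot: [-180.0, 0.0, 20.7]
force: [0.7, -0.7, -0.4]
gripper_width: 70.1
gripper_force: 0.0
```

Request:
inch_along([
  [[0.32, -0.12, 0], [0, 0, 0.0194]],
  [[0, 0, 0.5], [0, 0, 0.0194]],
  [[0, 0, 0.5], [0, 0, 0.0194]],
  [[0, 0, 0.5], [0, 0, 0.0194]],
  [[0, 0, 0.5], [0, 0, 0.0186]],
  [[0, 0, 0], [0, 0, 0]],
  [[0, 0, 0], [0, 0, 0]],
])

```text
time_s: 1.6
ee_pos: [504.6, -272.4, 113.9]
ee_rot: [-180.0, 0.0, -13.9]
force: [0.5, -1.1, 0.2]
gripper_width: 70.2
gripper_force: 0.0
```

```bash
python3 -c "
from h import *
delta(505,-272,7,-14)"
```

```text
t 1.6 rot first [-0.01  0.05  0.1 ] then d [  0.3  -0.5 106.9] | d in current axes [  0.4  -0.5 106.9] F [ 0.5 -1.1  0.2]
```

Converted, 30 mm is 0.6, 25 mm is 0.5.

Request:
inch_along([
  [[0, 0, 0.6], [0, 0, 0]],
  [[0, 0, 0.6], [0, 0, 0]],
  [[0, 0, 0.5], [0, 0, 0]],
  [[0, 0, 0.24], [0, 0, 0]],
  [[0, 0, 0.16], [0, 0, 0]],
  [[0, 0, 0], [0, 0, 0]],
  [[0, 0, 0], [0, 0, 0]],
])

```text
time_s: 2.3
ee_pos: [505.6, -273.0, 10.2]
ee_rot: [180.0, -0.1, -14.0]
force: [-0.1, -0.1, -0.1]
gripper_width: 69.7
gripper_force: 0.0
```

Request:
inch_along([
  [[0, 0, 0], [0, 0, 0]],
  [[0, 0, 0], [0, 0, 0]],
  [[0, 0, 0], [0, 0, 0]],
  [[0, 0, 0], [0, 0, 0]],
  [[0, 0, 0], [0, 0, 0]],
  [[0, 0, 0], [0, 0, 0]],
  [[0, 0, 0], [0, 0, 0]],
  [[0, 0, 0], [0, 0, 0]],
], aperture=0, clamp_n=40)

```text
time_s: 3.1
ee_pos: [504.7, -272.6, 9.0]
ee_rot: [180.0, -0.0, -14.0]
force: [-0.3, -0.8, 0.4]
gripper_width: 23.7
gripper_force: 40.0
```

Request:
inch_along([
  [[0, 0, 0], [0, 0, 0]],
  [[0, 0, 0], [0, 0, 0]],
  [[0, 0, 0], [0, 0, 0]],
])

```text
time_s: 3.4
ee_pos: [504.7, -272.6, 9.0]
ee_rot: [180.0, -0.0, -14.0]
force: [0.3, -1.0, 0.2]
gripper_width: 23.7
gripper_force: 40.0
```

Converted, -40 mm is -0.8, -22 mm is -0.44, -6.1 degrees / 360 = -0.0169.

Request:
inch_along([
  [[0, 0, -0.44], [0, 0, 0]],
  [[0, 0, -0.44], [0, 0, 0]],
  [[0, 0, -0.44], [0, 0, 0]],
  [[-0.8, 0, 0], [0, 0, 0]],
  [[-0.8, 0, 0], [0, 0, -0.0167]],
  [[0, 0, 0], [0, 0, -0.0167]],
  [[0, 0, 0], [0, 0, -0.0169]],
  [[0, 0, 0], [0, 0, 0]],
])

```text
time_s: 4.2
ee_pos: [426.5, -252.6, 74.8]
ee_rot: [-180.0, 0.0, 4.0]
force: [-0.1, 0.5, -1.5]
gripper_width: 23.9
gripper_force: 40.0
```

```bash
python3 -c "
from h import *
delta(417,-55,75,4.1)
for n in('top','side'): cv2.imwrite(f'pics/{n}1.png',grab_frame(n))
a=cv2.imread('pics/top1.png')[80:310,160:490];a=cv2.resize(a,(400,279))
b=cv2.imread('pics/side1.png')[130:290,210:440];b=cv2.resize(b,(400,279))
cv2.imwrite('pics/both1.png',np.hstack([a,b]))"
```

```text
t 4.2 rot first [-0.03  0.02 -0.06] then d [   4.6 -197.8   -0.2] | d in current axes [ 4.400e+00 -1.978e+02 -1.000e-01] F [-0.1  0.5 -1.5]
```

Converted, -40 mm is -0.8, -38 mm is -0.76.

Request:
inch_along([
  [[0.02, -0.8, 0], [0, 0, 0]],
  [[0.02, -0.8, 0], [0, 0, 0]],
  [[0.02, -0.8, 0], [0, 0, 0]],
  [[0.02, -0.8, 0], [0, 0, 0]],
  [[0, -0.76, 0], [0, 0, 0]],
  [[0, 0, 0], [0, 0, 0]],
  [[0, 0, 0], [0, 0, 0]],
])

```text
time_s: 5.0
ee_pos: [417.2, -54.6, 74.9]
ee_rot: [180.0, -0.0, 4.1]
force: [1.3, 0.4, -1.5]
gripper_width: 23.8
gripper_force: 40.0
```

```bash
python3 -c "
from h import *
delta(417,-55,75,4.1)
for n in('top','side'): cv2.imwrite(f'pics/{n}2.png',grab_frame(n))
a=cv2.imread('pics/top2.png')[80:310,130:460]
b=cv2.imread('pics/side2.png')[130:330,190:440]
cv2.imwrite('pics/top2c.png',cv2.resize(a,None,fx=2.4,fy=2.4,interpolation=2))
cv2.imwrite('pics/side2c.png',cv2.resize(b,None,fx=3,fy=3,interpolation=2))"
```

```text
t 5.0 rot first [ 0.02 -0.01  0.04] then d [-0.2  0.4 -0.1] | d in current axes [-0.2  0.4 -0.1] F [ 1.3  0.4 -1.5]
```

View pics/top2c.png

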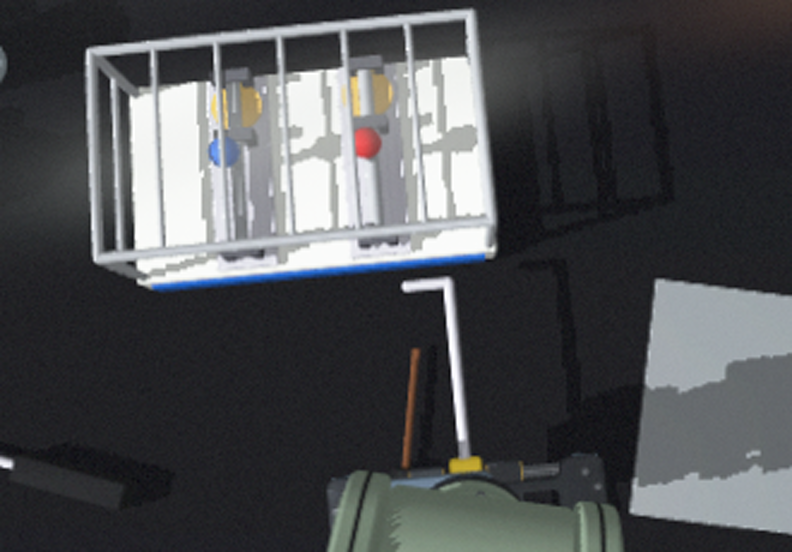

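View pics/side2c.png

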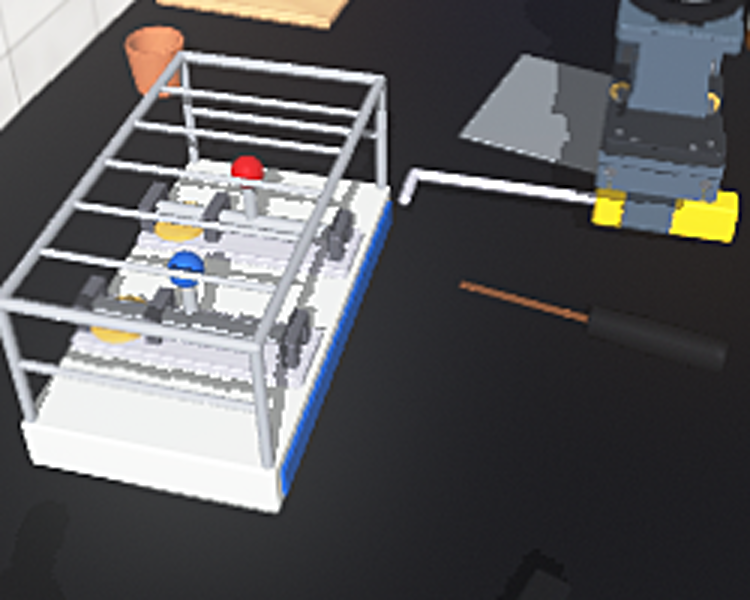

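The rod is level in the grip, with its hook in front of the guard to the right of the red post. Elbow and tip are at (450,281) and (404,287) in the top crop, (415,172) and (404,202) in the side crop. I'll triangulate them against the red ball.

```bash
python3 -c "
from h import *
T=lambda u,v:((u+.5)/2.4-.5+130,(v+.5)/2.4-.5+80)
S=lambda u,v:((u+.5)/3-.5+190,(v+.5)/3-.5+130)
for n,t,s in [('elbow',(450,281),(414,172)),('tip',(404,287),(404,202)),('base',(463,457),(595,199)),('red',(367,142),(247,170))]: print(n,tri(T(*t),S(*s)),onz('top',*T(*t),84 if n!='red' else 106))"
```

```text
elbow (array([589.67938839, -43.71887271,  83.71269895]), np.float64(0.75097832645831)) [589.27052742 -43.79389196  84.        ]
tip (array([586.24045856,  -7.92998901,  82.59073596]), np.float64(1.3059537366712246)) [585.42064353  -8.14746139  84.        ]
base (array([455.0896224 , -50.77708501,  83.91836077]), np.float64(0.7304278393483427)) [454.73109865 -50.82372661  84.        ]
red (array([696.18025691,  17.52043746, 105.00565151]), np.float64(1.0566624717326776)) [695.3698485   17.28230152 106.        ]
```

Converted, 25 mm is 0.5, 20 mm is 0.4.

Request:
inch_along([
  [[0.5, 0, 0], [0, 0, 0]],
  [[0.5, 0, 0], [0, 0, 0]],
  [[0.5, 0, 0], [0, 0, 0]],
  [[0.5, 0, 0], [0, 0, 0]],
  [[0.4, 0, 0], [0, 0, 0]],
  [[0.22, 0, 0], [0, 0, 0]],
  [[0, 0, 0], [0, 0, 0]],
  [[0, 0, 0], [0, 0, 0]],
])

```text
time_s: 5.9
ee_pos: [546.5, -46.5, 74.5]
ee_rot: [-180.0, 0.1, 4.0]
force: [-1.0, -0.2, -1.6]
gripper_width: 23.8
gripper_force: 40.0
```

Request:
inch_along([
  [[0, -0.2, 0], [0, 0, 0]],
  [[0, -0.2, 0], [0, 0, 0]],
  [[0, -0.2, 0], [0, 0, 0]],
  [[0, -0.16, 0], [0, 0, 0]],
  [[0, 0, 0], [0, 0, 0]],
  [[0, 0, 0], [0, 0, 0]],
])

```text
time_s: 6.5
ee_pos: [544.9, -7.7, 75.0]
ee_rot: [180.0, -0.0, 4.1]
force: [-0.1, -1.4, -2.3]
gripper_width: 23.7
gripper_force: 40.0
```

```bash
python3 -c "
from h import *
for n in('top','side'): cv2.imwrite(f'pics/{n}3.png',grab_frame(n))
a=cv2.imread('pics/top3.png')[100:220,180:350]
b=cv2.imread('pics/side3.png')[140:260,220:390]
cv2.imwrite('pics/c3.png',cv2.resize(np.vstack([a,b]),None,fx=2.5,fy=2.5,interpolation=2))"
```

```text
(no output)
```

View pics/c3.png

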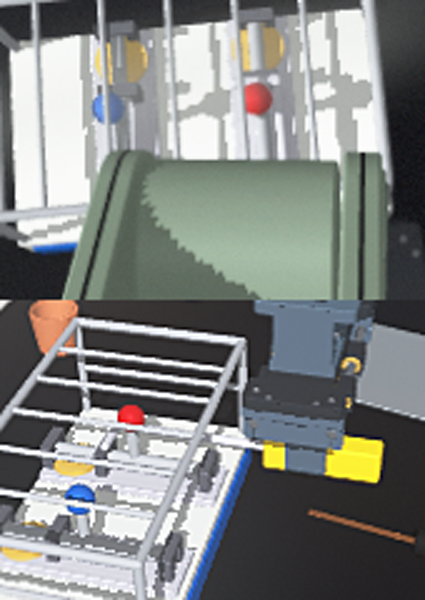

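The hook bar lies just behind the red post below the ball (side crop, about (130,430)), the knobs have not moved and there is no contact force. Next is the pull.

Converted, -8 mm is -0.16.

Request:
inch_along([
  [[-0.16, 0, 0], [0, 0, 0]],
  [[-0.16, 0, 0], [0, 0, 0]],
  [[-0.16, 0, 0], [0, 0, 0]],
  [[-0.16, 0, 0], [0, 0, 0]],
  [[-0.16, 0, 0], [0, 0, 0]],
  [[0, 0, 0], [0, 0, 0]],
])

```text
time_s: 7.2
ee_pos: [503.3, -11.0, 75.0]
ee_rot: [-180.0, 0.1, 4.1]
force: [1.3, 0.1, -2.7]
gripper_width: 23.6
gripper_force: 40.0
```

Request:
inch_along([
  [[-0.04, 0, 0], [0, 0, 0]],
  [[-0.04, 0, 0], [0, 0, 0]],
  [[-0.04, 0, 0], [0, 0, 0]],
  [[-0.04, 0, 0], [0, 0, 0]],
  [[0, 0, 0], [0, 0, 0]],
])

```text
time_s: 7.7
ee_pos: [496.9, -11.4, 75.0]
ee_rot: [180.0, 0.0, 4.1]
force: [2.1, 0.4, -1.3]
gripper_width: 23.6
gripper_force: 40.0
```

Request:
inch_along([
  [[-0.03, 0, 0], [0, 0, 0]],
  [[-0.03, 0, 0], [0, 0, 0]],
  [[0, 0, 0], [0, 0, 0]],
])

```text
time_s: 8.0
ee_pos: [493.9, -11.7, 75.0]
ee_rot: [180.0, 0.0, 4.1]
force: [1.6, 0.5, -0.8]
gripper_width: 23.7
gripper_force: 40.0
```

Converted, -1.5 mm is -0.03.

Request:
inch_along([
  [[-0.03, 0, 0], [0, 0, 0]],
  [[0, 0, 0], [0, 0, 0]],
])

```text
time_s: 8.2
ee_pos: [492.4, -11.8, 75.0]
ee_rot: [180.0, 0.0, 4.1]
force: [1.9, 0.7, -2.0]
gripper_width: 23.4
gripper_force: 40.0
```

Request:
inch_along([
  [[-0.03, 0, 0], [0, 0, 0]],
  [[0, 0, 0], [0, 0, 0]],
])

```text
time_s: 8.4
ee_pos: [490.9, -11.9, 74.9]
ee_rot: [180.0, 0.0, 4.1]
force: [2.5, 0.4, -2.4]
gripper_width: 23.8
gripper_force: 40.0
```

Request:
inch_along([
  [[-0.03, 0, 0], [0, 0, 0]],
  [[0, 0, 0], [0, 0, 0]],
])

```text
time_s: 8.6
ee_pos: [489.3, -12.0, 74.9]
ee_rot: [180.0, 0.0, 4.1]
force: [1.3, 0.4, -2.5]
gripper_width: 24.2
gripper_force: 40.0
```

```bash
cat >> h.py <<'E'
def red():
    for n,(x0,x1,y0,y1) in {"side":(190,330,150,300),"top":(160,340,80,200)}.items():
        a=grab_frame(n)[y0:y1,x0:x1].astype(int);m=(a[...,2]>110)&(a[...,1]<70)&(a[...,0]<70)
        v,u=np.nonzero(m)
        if len(u): p=(u.mean()+x0,v.mean()+y0);print(n,len(u),np.round(p,1),onz(n,*p,106).round(1))
E
python3 -c "
from h import *
red();delta(489,-12,75,4.1)"
```

```text
side 70 [291.9 188.4] [652.7  13.  106. ]
top 102 [284.7 162.3] [651.3  13.8 106. ]
t 8.7 rot first [ 0.01  0.02 -0.03] then d [-0.4 -0.  -0.1] | d in current axes [-0.4 -0.  -0.1] F [ 2.3  0.2 -1.8]
```

The bolt is following: the ball has come about 44 mm. I'll keep pulling to the stop.

Request:
inch_along([
  [[-0.03, 0, 0], [0, 0, 0]],
  [[0, 0, 0], [0, 0, 0]],
])

```text
time_s: 8.9
ee_pos: [489.2, -12.0, 75.1]
ee_rot: [180.0, -0.1, 4.1]
force: [5.7, -0.0, -3.9]
gripper_width: 23.7
gripper_force: 40.0
```

Request:
inch_along([
  [[-0.03, 0, 0], [0, 0, 0]],
  [[0, 0, 0], [0, 0, 0]],
])

```text
time_s: 9.1
ee_pos: [489.0, -12.0, 75.3]
ee_rot: [180.0, -0.3, 4.1]
force: [8.4, 1.4, -5.8]
gripper_width: 23.8
gripper_force: 40.0
```

Request:
inch_along([
  [[-0.03, 0, 0], [0, 0, 0]],
  [[0, 0, 0], [0, 0, 0]],
])

```text
time_s: 9.3
ee_pos: [488.9, -12.0, 75.7]
ee_rot: [180.0, -0.5, 4.1]
force: [10.7, 1.8, -5.0]
gripper_width: 24.3
gripper_force: 40.0
```

The TCP stalls at x = 489 while the force rises to 11 N, so the bolt is at its stop. Now ease forward off the post, sidestep right and check.

Request:
inch_along([
  [[0.04, 0, 0], [0, 0, 0]],
  [[0.06, 0, 0], [0, 0, 0]],
  [[0.08, 0, 0], [0, 0, 0]],
  [[0.08, 0, 0], [0, 0, 0]],
  [[0, 0, 0], [0, 0, 0]],
])

```text
time_s: 9.8
ee_pos: [498.2, -11.4, 74.8]
ee_rot: [180.0, 0.0, 4.1]
force: [-0.1, -0.5, -1.7]
gripper_width: 23.8
gripper_force: 40.0
```

Request:
inch_along([
  [[0, 0.2, 0], [0, 0, 0]],
  [[0, 0.2, 0], [0, 0, 0]],
  [[0, 0.2, 0], [0, 0, 0]],
  [[0, 0.2, 0], [0, 0, 0]],
  [[0, 0, 0], [0, 0, 0]],
  [[0, 0, 0], [0, 0, 0]],
])

```text
time_s: 10.4
ee_pos: [500.8, -51.7, 74.9]
ee_rot: [-180.0, 0.0, 4.0]
force: [1.2, 0.8, -1.4]
gripper_width: 23.8
gripper_force: 40.0
```

```bash
python3 -c "
from h import *
red()"
```

```text
side 70 [291.8 188.7] [652.5  14.  106. ]
top 102 [284.6 162.3] [651.3  14.  106. ]
```

Converted, -25 mm is -0.5, -20 mm is -0.4.

Request:
inch_along([
  [[-0.4, 0, 0], [0, 0, 0]],
  [[-0.5, 0, 0], [0, 0, 0]],
  [[-0.5, 0, 0], [0, 0, 0]],
  [[-0.4, 0, 0], [0, 0, 0]],
  [[0, 0, 0], [0, 0, 0]],
])

```text
time_s: 11.0
ee_pos: [407.9, -57.1, 74.7]
ee_rot: [-180.0, 0.2, 4.1]
force: [0.3, 0.5, -1.9]
gripper_width: 24.1
gripper_force: 40.0
```

Request:
inch_along([
  [[0, 0.8, 0], [0, 0, 0]],
  [[0, 0.8, 0], [0, 0, 0]],
  [[0, 0.8, 0], [0, 0, 0]],
  [[0, 0.8, 0], [0, 0, 0]],
  [[0, 0.76, 0], [0, 0, 0.0167]],
  [[0, 0, 0], [0, 0, 0.0167]],
  [[0, 0, 0], [0, 0, 0.0169]],
  [[0, 0, 0], [0, 0, 0]],
])

```text
time_s: 11.8
ee_pos: [426.3, -255.8, 74.9]
ee_rot: [180.0, -0.1, -14.0]
force: [0.3, 0.6, -2.6]
gripper_width: 23.9
gripper_force: 40.0
```

```bash
python3 -c "
from h import *
delta(503,-272,9,-14)"
```

```text
t 11.8 rot first [ 0.01 -0.06 -0.03] then d [78.4 -2.8 65.9] | d in current axes [78.3 -2.9 66. ] F [ 0.3  0.6 -2.6]
```

Converted, 26 mm is 0.52, 20 mm is 0.4.

Request:
inch_along([
  [[0.52, -0.02, 0], [0, 0, 0]],
  [[0.52, -0.02, 0], [0, 0, 0]],
  [[0.52, -0.02, 0], [0, 0, 0]],
  [[0, 0, 0.4], [0, 0, 0]],
  [[0, 0, 0.4], [0, 0, 0]],
  [[0, 0, 0.3], [0, 0, 0]],
  [[0, 0, 0.12], [0, 0, 0]],
  [[0, 0, 0], [0, 0, 0]],
])

```text
time_s: 12.6
ee_pos: [501.7, -270.7, 13.2]
ee_rot: [-180.0, 0.1, -13.9]
force: [0.4, 0.1, -1.3]
gripper_width: 24.0
gripper_force: 40.0
```

Request:
inch_along([
  [[0, 0, 0.04], [0, 0, 0]],
  [[0, 0, 0.04], [0, 0, 0]],
  [[0, 0, 0], [0, 0, 0]],
  [[0, 0, 0], [0, 0, 0]],
])

```text
time_s: 13.0
ee_pos: [501.8, -271.3, 10.4]
ee_rot: [180.0, -0.0, -14.0]
force: [-0.4, 0.3, -0.5]
gripper_width: 23.8
gripper_force: 40.0
```

Converted, 1 mm is 0.02.

Request:
inch_along([
  [[0, 0, 0.02], [0, 0, 0]],
  [[0, 0, 0], [0, 0, 0]],
])

```text
time_s: 13.2
ee_pos: [501.8, -271.3, 9.3]
ee_rot: [180.0, -0.0, -14.0]
force: [-0.4, 0.4, -0.3]
gripper_width: 23.9
gripper_force: 40.0
```

Request:
inch_along([
  [[0, 0, 0.01], [0, 0, 0]],
  [[0, 0, 0], [0, 0, 0]],
  [[0, 0, 0], [0, 0, 0]],
])

```text
time_s: 13.5
ee_pos: [501.8, -271.3, 9.2]
ee_rot: [180.0, -0.1, -14.0]
force: [-1.6, 0.1, 5.5]
gripper_width: 24.0
gripper_force: 40.0
```

Contact with the mat: release and rise.

Request:
inch_along([
  [[0, 0, 0], [0, 0, 0]],
  [[0, 0, 0], [0, 0, 0]],
  [[0, 0, 0], [0, 0, 0]],
  [[0, 0, 0], [0, 0, 0]],
  [[0, 0, 0], [0, 0, 0]],
  [[0, 0, 0], [0, 0, 0]],
], aperture=70)

```text
time_s: 14.1
ee_pos: [501.6, -271.2, 8.4]
ee_rot: [180.0, 0.0, -14.0]
force: [-0.0, -0.7, -0.2]
gripper_width: 68.6
gripper_force: 0.0
```

Request:
inch_along([
  [[0, 0, -0.2], [0, 0, 0]],
  [[0, 0, -0.6], [0, 0, 0]],
  [[0, 0, -0.8], [0, 0, 0]],
  [[0, 0, -0.8], [0, 0, 0]],
  [[0, 0, -0.8], [0, 0, 0]],
  [[-0.9, 0, -0.2], [0, 0, 0]],
  [[-0.9, 0, 0], [0, 0, 0]],
  [[-0.9, 0, 0], [0, 0, 0]],
])

```text
time_s: 14.9
ee_pos: [369.4, -238.1, 179.6]
ee_rot: [179.9, -0.1, -14.0]
force: [-0.2, -0.4, 0.4]
gripper_width: 70.0
gripper_force: 0.0
```

Request:
inch_along([
  [[-0.9, 0, 0], [0, 0, 0]],
  [[0, 0, 0], [0, 0, 0]],
  [[0, 0, 0], [0, 0, 0]],
])

```text
time_s: 15.2
ee_pos: [326.9, -227.7, 179.6]
ee_rot: [179.9, -0.2, -14.1]
force: [-0.1, -1.3, -0.7]
gripper_width: 70.2
gripper_force: 0.0
```

```bash
python3 -c "
from h import *
red()
for n in('top','side'): cv2.imwrite(f'pics/{n}4.png',grab_frame(n))
a=cv2.imread('pics/top4.png')[80:320,160:490]
b=cv2.imread('pics/side4.png')[130:300,190:440]
cv2.imwrite('pics/c4.png',np.hstack([cv2.resize(a,(400,290),interpolation=2),cv2.resize(b,(400,290),interpolation=2)]))"
```

```text
side 72 [291.9 188.6] [652.4  13.6 106. ]
top 102 [284.6 162.3] [651.2  14.  106. ]
```

View pics/c4.png

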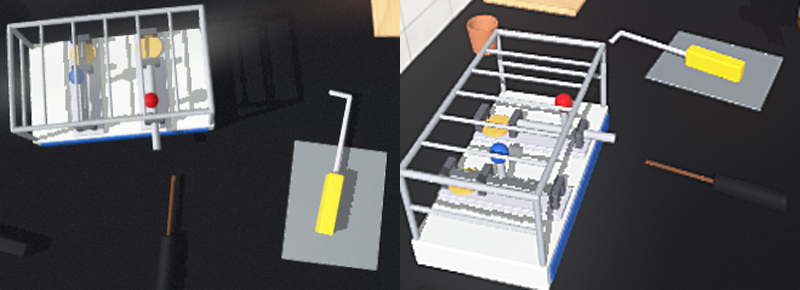

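The picture shows the red knob at the front of its travel (left view (151,100)), with the bolt protruding. The blue knob is unmoved at (76,76), and the rod lies flat with its handle on the mat at (328,205).

```bash
python3 -c "
from workcell import env, grab_frame, camera_model
print(env.job_done())"
```

```text
the job is handed in; nothing more can be done
None
```

The job is handed in: I pulled the red bolt open to its stop with the hooked rod, left the blue bolt unmoved, and laid the rod back flat with its handle on the mat, gripper clear, at about 15 s of the 59 s allowed.

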